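# Stock check of a mount dispenser by feel

## Robot

A 7-joint arm with a two-finger parallel gripper is mounted at the origin on a cart in front of the work surface, level with it; the furniture and walls round the work are solid. World frame = base frame: x ahead of the robot, y to its left, z up, the work surface at z = 0. Lengths are in m, angles in rad, forces in N, time in s.
With the tool pointing down it reaches from about 0.4 to 0.875 m from the base axis. Payload 6.5 kg.
Tool frame: the origin (TCP) lies midway between the tips of the shut fingers; the grasp point (between the pads) lies grasp_offset behind it (grasp_offset is the distance from the TCP to the grasp point, in m); z points along the fingers, y is the line along which they close (so a half turn about z gives the same grasp; the last joint's range is limited). The gripper opens to 85 mm and grips with 20 to 120 N. Pads are 22 mm wide; open, the fingers measure 114 mm over their backs; the gripper's body (76 mm by 85 mm) begins 54 mm behind the grasp point. The pads swing forward as they close: fully open they stand 13 mm farther back than shut.
Start: joints at [-1.223, 0.536, -0.004, 1.538, 0.003, 1.067, -0.071], TCP at [0.261, 0.595, 0.231] pointing down, gripper open.
Joint ranges: [-2.7, 2.7], [-0.37, 2.16], [-1.27, 1.26], [0.24, 2.4], [-1.31, 4.45], [0.19, 1.91], [-2.76, 2.76]. Speed limits (rad/s): [2.39, 2.39, 3.14, 3.14, 3.14, 3.14, 3.14].

## Interface

Orientations are given as a unit quaternion [x, y, z, w].
In Python, from bench import * gives the robot as it stands.
- The arm moves only by the shell command python3 -m crank 'ROWS'. ROWS is text: rows parted by semicolons, each of 7 numbers parted by spaces: the shift along the tool's x, y, z in mm, then the turn, a rotation vector about the tool's x, y, z in rad, then the opening in per cent of the stroke, from 0 (shut) to 100 (fully open). In form: dx dy dz ax ay az jaw; .... A call has 1 to 20 rows; each row is the pose to reach, as a shift and turn from the pose commanded when the call began, along the tool's axes at that moment; what a row does not reach only later rows make up. A row lasts 1/8 s, in which the tool goes at most 62.5 mm and 10.7 degrees, less where a joint would pass 70% of its speed; a pose out of reach is approached as far as the arm can. A call with a gripper value outside its range is refused whole. The fingers move at their own pace and stop on an object; the grip force is fixed at half the most. Time passes only in rows, so rows that repeat a pose let the fingers close. It gives the time, the measured TCP pose, the force, the opening and the grip force at its end, in the units of the state.
- state(): the state, without advancing time (a new reading comes with each control period).
- get_image(name): name is "side" or "top"; returns the picture (400x640x3 uint8, blue, green, red); there is no depth.
- get_calibration(name): a dict with "vertical_fov" (degrees; the focal length in pixels is half the picture's height over the tangent of half this angle, whatever the lens; pixels are square), "cx", "cy" (the principal point, pixels), "extrinsics" (4x4, takes a point from camera to world coordinates). Camera axes: x right, y up, looking along -z (the intrinsics and any distortion apply to the point x, -y, -z); pixel columns grow to the right and rows downward; lengths in m; the calibration is good to about 2 mm. A picture is of the moment at which its call begins. get_calibration takes no time and is no camera call.
- finish_job(): hands the job in; it is judged then, once.
The state is a dict: "time_s": time; "joint_positions": joint angles; "qd": joint speeds; "joint_torque": joint torques, N m; "tcp_pos": TCP position; "orientation": TCP orientation; "ft_force": force on the tool from outside, world axes, zero at the start; "wrist_torque": the same for the moment, N m; "gripper_width": finger opening in m; "gripper_force": force on a finger pad.
Only numpy, scipy, OpenCV 4.12 (cv2) and the standard library are available. Lean on these libraries where they do the work, as an engineer would, in place of code of your own. Each camera call takes 0.05 s, during which the arm holds its last target. There are 200 camera calls.

## Task

Check the stock in the dispenser: each of its three closed tubes holds a hidden pile of specimen mounts, a different number in each. Press each orange knob down gently until you feel its rod come to rest on the mounts, and leave it there; then roll the black thumbwheel to the number (dots) of the tube with the fewest mounts left, and do not disturb the loupe, green mount and lens case standing round about.

Things in the scene. Friction and masses are not known exactly. Their poses are not given: they have to be found in the camera images.
- dispenser: fixed mount dispenser: grey base plate with three upright aluminium tubes (40 mm across, black caps, top 88 mm up) in a row. Origin on the worktop under tube 2; tube 1 (one dot on its white plate) at y = +60 mm, tube 2 (two dots) at 0, tube 3 at -60 mm; -x is the thumbwheel's side, roughly to the robot. The tubes hide one, two and three mounts of 15 mm, in any order; the fewer, the deeper the rod goes.
- knob_1 (a point): top centre of the orange knob (24 mm across, flat top, 13 mm tall) of the follower rod in tube 1; press it straight down here. It stands 163 mm above the worktop when its rod is fully up and sinks with the rod. The three knobs are 60 mm apart.
- knob_2 (a point): top centre of the orange knob (24 mm across, flat top, 13 mm tall) of the follower rod in tube 2; press it straight down here. It stands 163 mm above the worktop when its rod is fully up and sinks with the rod. The three knobs are 60 mm apart.
- knob_3 (a point): top centre of the orange knob (24 mm across, flat top, 13 mm tall) of the follower rod in tube 3; press it straight down here. It stands 163 mm above the worktop when its rod is fully up and sinks with the rod. The three knobs are 60 mm apart.
- rod_1 (a joint): follower rod of tube 1, travel in m: 0 = fully up, grows as the knob is pressed down (0.060 in an empty tube). It slides stiffly (about 3 N) and stays where it is left, so its height tells nothing until it has been pushed onto the hidden mounts, where it stops hard. It starts at 0 to 0.010, clear of the mounts.
- rod_2 (a joint): follower rod of tube 2, travel in m: 0 = fully up, grows as the knob is pressed down (0.060 in an empty tube). It slides stiffly (about 3 N) and stays where it is left, so its height tells nothing until it has been pushed onto the hidden mounts, where it stops hard. It starts at 0 to 0.010, clear of the mounts.
- rod_3 (a joint): follower rod of tube 3, travel in m: 0 = fully up, grows as the knob is pressed down (0.060 in an empty tube). It slides stiffly (about 3 N) and stays where it is left, so its height tells nothing until it has been pushed onto the hidden mounts, where it stops hard. It starts at 0 to 0.010, clear of the mounts.
- wheel_top (a point): highest point of the thumbwheel's rim, 58 mm above the worktop, 100 mm from the tube row on the dispenser's -x side; a fixed point. The wheel is black, 48 mm in diameter, 24 mm wide, its axis along the dispenser's y; it stands 12 mm out above the grey cheeks beside it (housing 40 mm wide).
- wheel (a joint): thumbwheel angle in rad: 0 = blank at the red marks on the cheeks; grows as the rim's top is rolled to the dispenser's -x (to the robot). One step is 0.628 (15 mm of rim): one dot at 0.628, two at 1.257, three at 1.885. No clicks; stiff (1.3 N at the rim), stays where left, starts near 0. A closed fingertip pressed on the top with a few newtons and drawn along turns it by friction, a step a stroke.
- scope_foot (a point): foot of the fixed white stereo microscope on the worktop, about 420 mm tall; with its light guides it fills up to about 160 mm to either side in y, from 120 mm in front of this point to the wall. An obstacle to swing round or reach past, never to touch.
- loupe_c (a point): centre of the black loupe, 39 mm across, 38 mm tall, loose beside the dispenser; leave it alone
- green_mount_c (a point): centre of a green specimen mount, 30 mm across, 18 mm tall, loose beside the dispenser; leave it alone
- lens_case_c (a point): centre of the round black and grey lens case, 42 mm across, 54 mm tall, loose behind the dispenser; leave it alone

How it is judged:
On the way, in this order (a step that is already met when the one before it is completed fails the run):
1. all three follower rods have been pressed down onto the mounts in their tubes (((value of joint rod_1 between 0.0445 and 0.0495 m and value of joint rod_2 between 0.0295 and 0.0345 m and value of joint rod_3 between 0.0145 and 0.0195 m) or (value of joint rod_1 between 0.0445 and 0.0495 m and value of joint rod_2 between 0.0145 and 0.0195 m and value of joint rod_3 between 0.0295 and 0.0345 m) or (value of joint rod_1 between 0.0295 and 0.0345 m and value of joint rod_2 between 0.0445 and 0.0495 m and value of joint rod_3 between 0.0145 and 0.0195 m) or (value of joint rod_1 between 0.0295 and 0.0345 m and value of joint rod_2 between 0.0145 and 0.0195 m and value of joint rod_3 between 0.0445 and 0.0495 m) or (value of joint rod_1 between 0.0145 and 0.0195 m and value of joint rod_2 between 0.0445 and 0.0495 m and value of joint rod_3 between 0.0295 and 0.0345 m) or (value of joint rod_1 between 0.0145 and 0.0195 m and value of joint rod_2 between 0.0295 and 0.0345 m and value of joint rod_3 between 0.0445 and 0.0495 m))), for 0.2 s.
2. with the rods still down, the thumbwheel shows the number of the tube with the fewest mounts (((value of joint rod_1 between 0.0445 and 0.0495 m and value of joint rod_2 between 0.0295 and 0.0345 m and value of joint rod_3 between 0.0145 and 0.0195 m and value of joint wheel between 0.4283 and 0.8283 rad) or (value of joint rod_1 between 0.0445 and 0.0495 m and value of joint rod_2 between 0.0145 and 0.0195 m and value of joint rod_3 between 0.0295 and 0.0345 m and value of joint wheel between 0.4283 and 0.8283 rad) or (value of joint rod_1 between 0.0295 and 0.0345 m and value of joint rod_2 between 0.0445 and 0.0495 m and value of joint rod_3 between 0.0145 and 0.0195 m and value of joint wheel between 1.0566 and 1.4566 rad) or (value of joint rod_1 between 0.0295 and 0.0345 m and value of joint rod_2 between 0.0145 and 0.0195 m and value of joint rod_3 between 0.0445 and 0.0495 m and value of joint wheel between 1.6849 and 2.0849 rad) or (value of joint rod_1 between 0.0145 and 0.0195 m and value of joint rod_2 between 0.0445 and 0.0495 m and value of joint rod_3 between 0.0295 and 0.0345 m and value of joint wheel between 1.0566 and 1.4566 rad) or (value of joint rod_1 between 0.0145 and 0.0195 m and value of joint rod_2 between 0.0295 and 0.0345 m and value of joint rod_3 between 0.0445 and 0.0495 m and value of joint wheel between 1.6849 and 2.0849 rad))), for 0.2 s.
At the end, for the whole second after the job is handed in: All three rods rest on their hidden mounts (each within 2.5 mm of touching them) and the thumbwheel stands within 0.2 rad of the number of the tube with the fewest mounts, everything at rest (((value of joint rod_1 between 0.0445 and 0.0495 m and value of joint rod_2 between 0.0295 and 0.0345 m and value of joint rod_3 between 0.0145 and 0.0195 m and value of joint wheel between 0.4283 and 0.8283 rad) or (value of joint rod_1 between 0.0445 and 0.0495 m and value of joint rod_2 between 0.0145 and 0.0195 m and value of joint rod_3 between 0.0295 and 0.0345 m and value of joint wheel between 0.4283 and 0.8283 rad) or (value of joint rod_1 between 0.0295 and 0.0345 m and value of joint rod_2 between 0.0445 and 0.0495 m and value of joint rod_3 between 0.0145 and 0.0195 m and value of joint wheel between 1.0566 and 1.4566 rad) or (value of joint rod_1 between 0.0295 and 0.0345 m and value of joint rod_2 between 0.0145 and 0.0195 m and value of joint rod_3 between 0.0445 and 0.0495 m and value of joint wheel between 1.6849 and 2.0849 rad) or (value of joint rod_1 between 0.0145 and 0.0195 m and value of joint rod_2 between 0.0445 and 0.0495 m and value of joint rod_3 between 0.0295 and 0.0345 m and value of joint wheel between 1.0566 and 1.4566 rad) or (value of joint rod_1 between 0.0145 and 0.0195 m and value of joint rod_2 between 0.0295 and 0.0345 m and value of joint rod_3 between 0.0445 and 0.0495 m and value of joint wheel between 1.6849 and 2.0849 rad)) and velocity of joint rod_1 between -0.005 and 0.005 m/s and velocity of joint rod_2 between -0.005 and 0.005 m/s and velocity of joint rod_3 between -0.005 and 0.005 m/s and velocity of joint wheel between -0.05 and 0.05 rad/s).
It fails at once if the black loupe is pushed more than 20 mm from its place (distance of loupe_c from where it was at the start of the episode above 0.02 m).
It fails at once if the green mount is pushed more than 20 mm from its place (distance of green_mount_c from where it was at the start of the episode above 0.02 m).
It fails at once if the lens case is pushed more than 20 mm from its place (distance of lens_case_c from where it was at the start of the episode above 0.02 m).
It fails at once if the dispenser, a knob or the wheel is pressed with more than 40 N (contact force between the arm and dispenser above 40 N).
It also fails if it takes over 72 s, if anything falls off the work surface, if the arm or the gripper's body presses on something with over 40 N, if the wrist force passes 120 N, or if a joint passes its speed limit or range.

## Working session

There is one attempt and no reset: what is moved stays moved. The work goes in short steps, Python scripts to look and compute and a shell command to move; the robot and the scene stay as the last step left them, time stands still between calls to the robot, and variables do not carry over. Pictures are saved under pics/ and viewed, at most 10 in all, crops included, and the job is handed in when it is done.

```bash
mkdir -p pics; python3 - <<'E'
from bench import *
import cv2
for n in("side","top"):
    cv2.imwrite(f"pics/{n}0.png",get_image(n)); print(n,get_calibration(n))
print(state())
E
```

```text
side {'vertical_fov': 51.391240063817754, 'cx': 321.8688409831755, 'cy': 198.88018298222087, 'extrinsics': array([[-0.99193578,  0.03014914, -0.12310338,  0.4630799 ],
       [-0.12526617, -0.38098398,  0.91605655,  0.97101941],
       [-0.0192821 ,  0.92408995,  0.38168831,  0.43284961],
       [ 0.        ,  0.        ,  0.        ,  1.        ]])}
top {'vertical_fov': 52.216654444437694, 'cx': 316.13669158388973, 'cy': 203.42563948340901, 'extrinsics': array([[ 0.02427348,  0.9958969 , -0.08717891,  0.50428084],
       [-0.99954029,  0.02576164,  0.01598569,  0.18333388],
       [ 0.01816597,  0.0867508 ,  0.9960644 ,  1.02270883],
       [ 0.        ,  0.        ,  0.        ,  1.        ]])}
{'time_s': 0.1, 'joint_positions': array([-1.2231957 ,  0.53710587, -0.0043895 ,  1.53875583,  0.00260828,
        1.06730513, -0.07120511]), 'qd': array([ 1.15565905e-03, -3.06848536e-03,  4.27879044e-04, -2.77169508e-03,
       -8.14514518e-05, -7.31599548e-04, -1.60301638e-03]), 'joint_torque': array([ 2.03456337e-03, -5.84561741e+01,  1.05138749e+00, -2.59775627e+01,
        1.25504227e-02,  4.62296273e-03, -1.34818850e-05]), 'tcp_pos': array([0.26117639, 0.59460608, 0.23049836]), 'orientation': array([ 2.05413382e-01,  9.78674985e-01, -7.79552237e-04, -8.78851975e-05]), 'ft_force': array([-0.71579987,  1.09536915,  0.02142287]), 'wrist_torque': array([0.01257366, 0.00300425, 0.02777109]), 'gripper_force': 0.0, 'gripper_width': 0.0849951282577489}
```

View pics/side0.png

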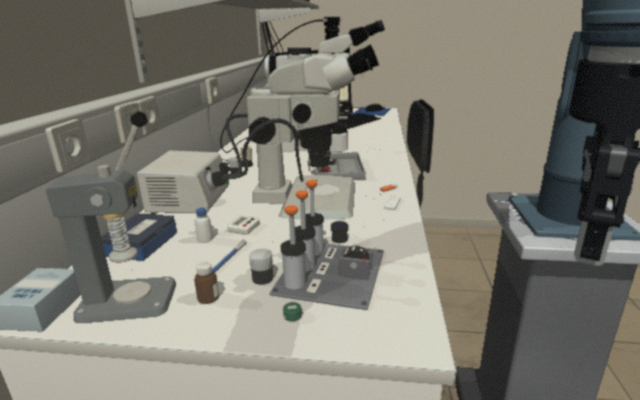

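View pics/top0.png

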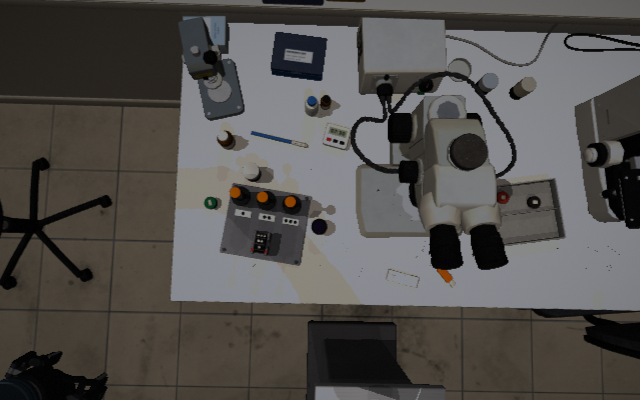

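The side view shows the orange knobs at about (291,210), (302,195) and (312,183), with the thumbwheel at (355,258). In the top view the knobs are at (236,192), (264,198) and (291,202), the wheel at (262,240), the green mount at (211,202), the loupe at (319,227) and the lens case at (252,173).

```bash
cat > h.py <<'E'
from bench import *
import cv2, numpy as np
from scipy.spatial.transform import Rotation as R
def ray(n,u,v):
    c=get_calibration(n); f=200/np.tan(np.radians(c["vertical_fov"]/2)); E=c["extrinsics"]
    d=E[:3,:3]@np.array([(u-c["cx"])/f,-(v-c["cy"])/f,-1]); return E[:3,3],d/np.linalg.norm(d)
def onz(n,u,v,z):
    o,d=ray(n,u,v); return o+d*(z-o[2])/d[2]
def tri(a,b):
    (o1,d1),(o2,d2)=ray("side",*a),ray("top",*b)
    s=np.linalg.lstsq(np.c_[d1,-d2],o2-o1,rcond=None)[0]; p,q=o1+s[0]*d1,o2+s[1]*d2
    return (p+q)/2,np.linalg.norm(p-q)
def orange(img,box):
    h=cv2.cvtColor(img,cv2.COLOR_BGR2HSV); m=cv2.inRange(h,(3,150,90),(20,255,255))
    k=np.zeros_like(m); x0,y0,x1,y1=box; k[y0:y1,x0:x1]=m[y0:y1,x0:x1]
    n,_,st,ce=cv2.connectedComponentsWithStats(k)
    return sorted([(*ce[i],*st[i]) for i in range(1,n) if st[i][4]>15])
def rel(p,yaw=0):
    "tool-frame shift in mm from current tcp"
    s=state(); return R.from_quat(s["orientation"]).inv().apply(np.array(p)-s["tcp_pos"])*1000
E
python3 - <<'E'
from h import *
s=get_image("side");t=get_image("top")
S=orange(s,(270,165,335,230));T=orange(t,(215,175,310,220))
for a in S+T: print(np.round(a,1))
for a,b in zip(S,T):print(tri(a[:2],b[:2]), onz("top",*b[:2],.157))
for u,v,z in((211,202,.018),(319,227,.038),(252,173,.054),(262,240,.05)):print(onz("top",u,v,z))
cv2.imwrite("pics/c.png",np.hstack([cv2.resize(s[160:310,260:390],None,fx=3,fy=3,interpolation=2),cv2.resize(t[165:275,195:330],(400,450),interpolation=2)]))
E
```

```text
[290.8 209.3 285.  206.   12.    9.   81. ]
[301.5 193.8 296.  191.   11.    8.   65. ]
[311.3 182.9 307.  180.   10.    7.   55. ]
[234.5 192.  230.  187.   11.   11.   92. ]
[262.  196.5 257.  192.   11.   10.   90. ]
[290.  201.3 285.  197.   11.   10.   90. ]
(array([0.60043526, 0.34466944, 0.15116698]), np.float64(0.00017756678912890647)) [0.59987936 0.34360539 0.157     ]
(array([0.5920703 , 0.28513245, 0.15568566]), np.float64(0.000158383832266378)) [0.59185852 0.28496612 0.157     ]
(array([0.58333133, 0.22527199, 0.15482477]), np.float64(5.872699811637727e-05)) [0.58310402 0.22516313 0.157     ]
[0.58904536 0.42597478 0.018     ]
[0.53361722 0.15924436 0.038     ]
[0.65812266 0.32293401 0.054     ]
[0.499163   0.29382385 0.05      ]
```

View pics/c.png

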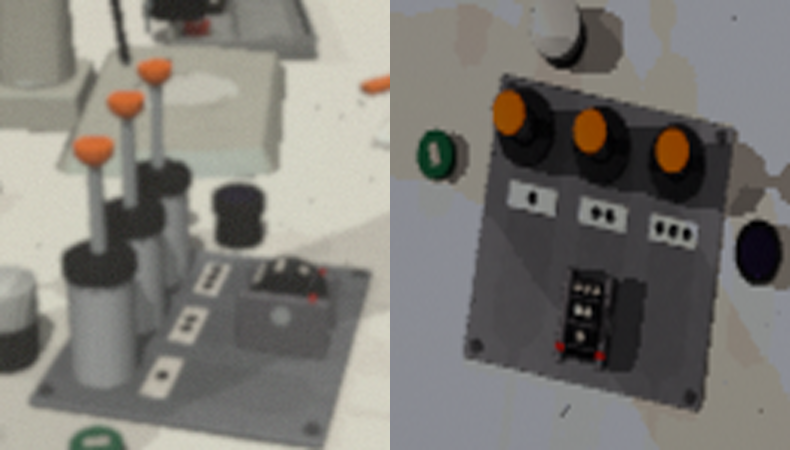

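The crop confirms the layout: one to three dots from left to right, wheel at top-view (262,242). Knob spacing comes out at 60.3 mm and the knob heights fit. The dispenser yaw is about -8.1°.

```bash
python3 - <<'E'
from h import *
for p in((.6005,.3447,.22),(.592,.285,.22),(.5835,.2257,.22),(.493,.299,.1)):print(rel(p))
E
```

```text
[-411.22054771  -92.58304099   10.88553432]
[-427.4392531  -150.66307032   10.94708774]
[-443.49714435 -208.3768502    11.00824846]
[-331.15465028 -177.52125125  130.9675584 ]
```

```bash
python3 -m crank '-60 -13 0 0 0 -0.1 0; -115 -26 0 0 0 -0.2 0; -170 -38 0 0 0 -0.27 0; -225 -51 0 0 0 -0.27 0; -280 -63 0 0 0 -0.27 0; -335 -75 0 0 0 -0.27 0; -375 -84 0 0 0 -0.27 0; -400 -90 0 0 0 -0.27 0; -411 -93 4 0 0 -0.27 0; -411 -93 10 0 0 -0.27 0; -411 -93 20 0 0 -0.27 0; -411 -93 30 0 0 -0.27 0; -411 -93 30 0 0 -0.27 0; -411 -93 30 0 0 -0.27 0'; python3 - <<'E'
from h import *
s=get_image("side");t=get_image("top")
cv2.imwrite("pics/d.png",np.hstack([cv2.resize(s[110:260,230:380],(400,400),interpolation=2),cv2.resize(t[130:280,180:330],(400,400),interpolation=2)]))
for p in((.6005,.3447,.164),(.592,.285,.164),(.5835,.2257,.164)):print(rel(p))
E
```

```text
time_s: 1.95
tcp_pos: [0.6002, 0.3451, 0.2015]
orientation: [0.072, 0.997, 0.0, 0.0]
ft_force: [-0.6, -1.0, 0.4]
gripper_width: -0.0001
gripper_force: 0.0
[-3.05207432e-02 -2.85356472e-01  3.77941432e+01]
[ -0.16633932 -60.58726791  37.76204538]
[  -0.24488331 -120.49330109   37.7301203 ]
```

View pics/d.png

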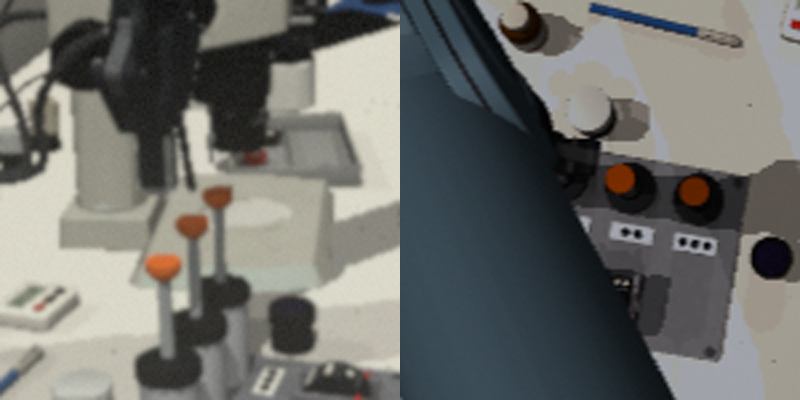

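The closed tip stands over knob 1, with the tip at crop (158,188) and the knob at (164,266). I'll press it down to just above the first possible stop.

```bash
python3 -m crank '0 0 15 0 0 0 0; 0 0 28 0 0 0 0; 0 0 33 0 0 0 0; 0 0 36 0 0 0 0; 0 0 39 0 0 0 0; 0 0 42 0 0 0 0; 0 0 45 0 0 0 0; 0 0 48 0 0 0 0; 0 0 50 0 0 0 0; 0 0 52 0 0 0 0; 0 0 53 0 0 0 0; 0 0 53 0 0 0 0'
```

```text
time_s: 3.55
tcp_pos: [0.6004, 0.3448, 0.1482]
orientation: [0.072, 0.997, 0.0, 0.0]
ft_force: [-0.4, 0.2, 0.9]
gripper_width: 0.0
gripper_force: 0.5
```

```bash
python3 -m crank '0 0 1 0 0 0 0; 0 0 2 0 0 0 0'; python3 -m crank '0 0 1 0 0 0 0; 0 0 1 0 0 0 0';python3 -m crank '0 0 1 0 0 0 0; 0 0 1 0 0 0 0'
```

```text
time_s: 3.8
tcp_pos: [0.6004, 0.3448, 0.1464]
orientation: [0.072, 0.997, 0.0, 0.0]
ft_force: [-0.5, -0.3, 2.0]
gripper_width: -0.0001
gripper_force: 1.2
time_s: 4.05
tcp_pos: [0.6004, 0.3449, 0.1462]
orientation: [0.072, 0.997, 0.0, 0.0]
ft_force: [-0.9, -0.6, 7.3]
gripper_width: 0.0
gripper_force: 3.6
time_s: 4.3
tcp_pos: [0.6005, 0.3449, 0.1461]
orientation: [0.072, 0.997, 0.0, 0.0]
ft_force: [-3.3, -1.7, 13.5]
gripper_width: -0.0004
gripper_force: 6.4
```

Tube 1 stopped hard at z = 0.146, which is 17 mm of travel and so three mounts. Next is knob 2.

```bash
python3 -m crank '0 0 -15 0 0 0 0; 0 0 -35 0 0 0 0; 0 -20 -35 0 0 0 0; 0 -42 -35 0 0 0 0; 0 -60 -35 0 0 0 0; 0 -60 -25 0 0 0 0; 0 -60 -19 0 0 0 0; 0 -60 -15 0 0 0 0; 0 -60 -12 0 0 0 0; 0 -60 -9 0 0 0 0; 0 -60 -6 0 0 0 0; 0 -60 -3 0 0 0 0; 0 -60 0 0 0 0 0; 0 -60 3 0 0 0 0; 0 -60 6 0 0 0 0; 0 -60 8 0 0 0 0; 0 -60 10 0 0 0 0; 0 -60 11 0 0 0 0'; python3 -m crank '0 0 1 0 0 0 0; 0 0 2 0 0 0 0; 0 0 2 0 0 0 0'
```

```text
time_s: 6.55
tcp_pos: [0.5919, 0.2853, 0.1333]
orientation: [0.072, 0.997, 0.0, 0.0]
ft_force: [0.9, 0.8, 1.4]
gripper_width: 0.0001
gripper_force: 1.2
time_s: 6.92
tcp_pos: [0.5918, 0.2851, 0.1312]
orientation: [0.072, 0.997, -0.0, 0.0]
ft_force: [0.3, 1.1, 2.4]
gripper_width: -0.0003
gripper_force: 1.0
```

```bash
python3 -m crank '0 0 1 0 0 0 0; 0 0 1 0 0 0 0'; python3 -m crank '0 0 1 0 0 0 0; 0 0 1 0 0 0 0'
```

```text
time_s: 7.18
tcp_pos: [0.5918, 0.2852, 0.1311]
orientation: [0.072, 0.997, -0.0, 0.0]
ft_force: [-2.3, 0.4, 7.8]
gripper_width: 0.0002
gripper_force: 4.0
time_s: 7.42
tcp_pos: [0.5919, 0.2852, 0.1311]
orientation: [0.072, 0.997, 0.0, 0.0]
ft_force: [-3.4, -1.8, 14.0]
gripper_width: 0.0003
gripper_force: 7.2
```

Tube 2 stopped at 0.131, so it holds two mounts. Tube 3 should stop at 0.116.

```bash
python3 -m crank '0 0 -20 0 0 0 0; 0 0 -50 0 0 0 0; 0 -20 -50 0 0 0 0; 0 -42 -50 0 0 0 0; 0 -60 -50 0 0 0 0; 0 -60 -40 0 0 0 0; 0 -60 -34 0 0 0 0; 0 -60 -30 0 0 0 0; 0 -60 -26 0 0 0 0; 0 -60 -22 0 0 0 0; 0 -60 -18 0 0 0 0; 0 -60 -14 0 0 0 0; 0 -60 -10 0 0 0 0; 0 -60 -6 0 0 0 0; 0 -60 -3 0 0 0 0; 0 -60 0 0 0 0 0; 0 -60 3 0 0 0 0; 0 -60 6 0 0 0 0; 0 -60 8 0 0 0 0; 0 -60 10 0 0 0 0'; python3 -m crank '0 0 1 0 0 0 0; 0 0 2 0 0 0 0; 0 0 2 0 0 0 0';  python3 -m crank '0 0 1 0 0 0 0; 0 0 1 0 0 0 0'
```

```text
time_s: 9.93
tcp_pos: [0.5833, 0.2259, 0.1192]
orientation: [0.072, 0.997, -0.0, 0.0]
ft_force: [0.3, 0.8, 2.0]
gripper_width: -0.0001
gripper_force: 1.2
time_s: 10.3
tcp_pos: [0.5831, 0.2257, 0.1172]
orientation: [0.072, 0.997, -0.0, -0.0]
ft_force: [1.0, 0.4, 1.8]
gripper_width: 0.0002
gripper_force: 0.8
time_s: 10.55
tcp_pos: [0.5831, 0.2257, 0.1162]
orientation: [0.072, 0.997, -0.0, -0.0]
ft_force: [0.7, 1.0, 2.7]
gripper_width: 0.0002
gripper_force: 0.8
```

```bash
python3 -m crank '0 0 1 0 0 0 0; 0 0 1 0 0 0 0'; python3 -m crank '0 0 1 0 0 0 0; 0 0 1 0 0 0 0'
```

```text
time_s: 10.8
tcp_pos: [0.5831, 0.2257, 0.1161]
orientation: [0.072, 0.997, -0.0, 0.0]
ft_force: [-1.3, -1.3, 9.5]
gripper_width: 0.0002
gripper_force: 4.5
time_s: 11.05
tcp_pos: [0.5833, 0.2258, 0.1161]
orientation: [0.072, 0.997, -0.0, 0.0]
ft_force: [-4.8, -0.6, 16.6]
gripper_width: -0.0001
gripper_force: 8.1
```

Tube 3 has one mount, so the target is three dots: 1.885 rad, or 45 mm of rim. I'll move to above the wheel, 7.5 mm to the +x side of its top.

```bash
python3 -m crank '0 0 -25 0 0 0 0; 0 0 -60 0 0 0 0; 30 10 -65 0 0 0 0; 60 35 -65 0 0 0 0; 85 52 -65 0 0 0 0; 92.5 60 -50 0 0 0 0; 92.5 60 -10 0 0 0 0; 92.5 60 25 0 0 0 0; 92.5 60 40 0 0 0 0; 92.5 60 48 0 0 0 0; 92.5 60 50 0 0 0 0; 92.5 60 50 0 0 0 0; 92.5 60 50 0 0 0 0'; python3 - <<'E'
from h import *
s=get_image("side");t=get_image("top")
cv2.imwrite("pics/e.png",np.hstack([cv2.resize(s[160:310,260:410],(400,400),interpolation=2),cv2.resize(t[150:300,180:330],(400,400),interpolation=2)]))
print(rel((.493,.299,.058)))
E
```

```text
time_s: 12.68
tcp_pos: [0.5007, 0.299, 0.0652]
orientation: [0.072, 0.997, 0.001, 0.001]
ft_force: [-0.6, 0.2, -0.3]
gripper_width: -0.0002
gripper_force: 0.0
[ 7.46125492 -0.92592151  6.91505182]
```

View pics/e.png

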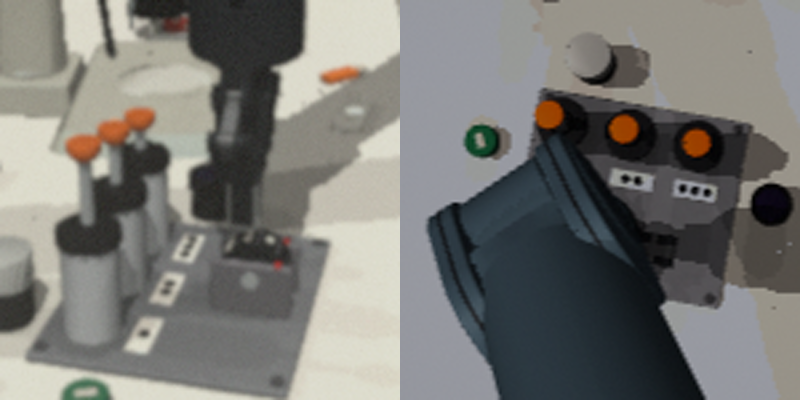

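The rods are at the three stepped heights. The tip sits just above the wheel, slightly to its +x side. Next I'll press.

```bash
python3 -m crank '0 0 4 0 0 0 0; 0 0 7 0 0 0 0; 0 0 8 0 0 0 0; 0 0 8 0 0 0 0'
```

```text
time_s: 13.28
tcp_pos: [0.5018, 0.2985, 0.0577]
orientation: [0.072, 0.997, 0.0, 0.001]
ft_force: [-0.6, -2.2, 12.0]
gripper_width: 0.0
gripper_force: 6.0
```

```bash
python3 -m crank '2 0 0 0 0 0 0; 4 0 0 0 0 0 0; 6 0 0 0 0 0 0; 8 0 0 0 0 0 0; 10 0 0 0 0 0 0; 12 0 0 0 0 0 0; 14 0 0 0 0 0 0; 15 0 0 0 0 0 0; 15 0 0 0 0 0 0'; python3 -m crank '0 0 -8 0 0 0 0; 0 0 -12 0 0 0 0; 0 0 -12 0 0 0 0'; python3 - <<'E'
from h import *
s=get_image("side")
cv2.imwrite("pics/f.png",cv2.resize(s[225:305,310:410],(750,600),interpolation=2))
E
```

```text
time_s: 14.4
tcp_pos: [0.4875, 0.3005, 0.0579]
orientation: [0.072, 0.997, 0.0, 0.002]
ft_force: [0.2, -2.7, 11.4]
gripper_width: -0.0001
gripper_force: 6.3
time_s: 14.78
tcp_pos: [0.4852, 0.301, 0.0684]
orientation: [0.072, 0.997, 0.0, 0.0]
ft_force: [-0.2, 0.1, -0.0]
gripper_width: 0.0001
gripper_force: 0.0
```

View pics/f.png

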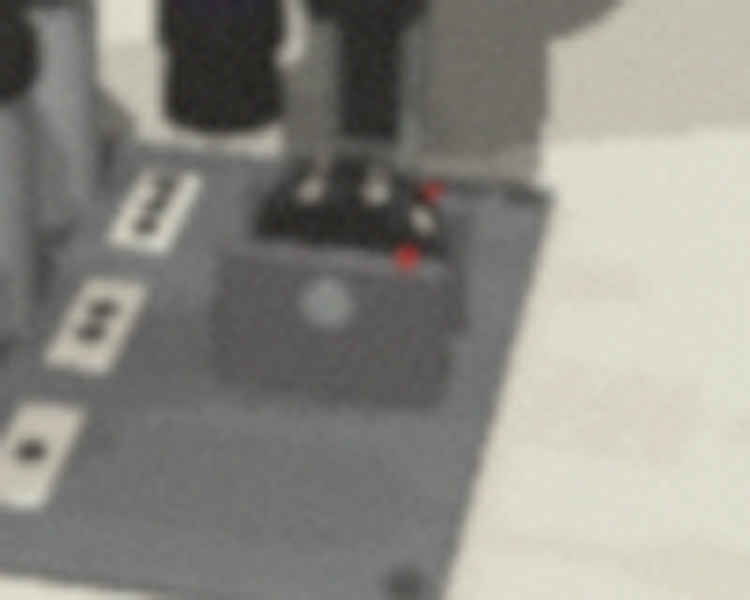

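The wheel turned and the single dot is now at the red marks, around (420,220) in the crop. Two more strokes follow.

```bash
python3 -m crank '-8 0 0 0 0 0 0; -15.5 0 0 0 0 0 0; -15.5 0 5 0 0 0 0; -15.5 0 9 0 0 0 0; -15.5 0 11 0 0 0 0; -15.5 0 12 0 0 0 0; -15.5 0 12 0 0 0 0'; python3 -m crank '2 0 0 0 0 0 0; 4 0 0 0 0 0 0; 6 0 0 0 0 0 0; 8 0 0 0 0 0 0; 10 0 0 0 0 0 0; 12 0 0 0 0 0 0; 14 0 0 0 0 0 0; 15.5 0 0 0 0 0 0; 15.5 0 0 0 0 0 0; 15.5 0 -8 0 0 0 0; 15.5 0 -12 0 0 0 0'; python3 -m crank '-8 0 0 0 0 0 0; -15.5 0 0 0 0 0 0; -15.5 0 5 0 0 0 0; -15.5 0 9 0 0 0 0; -15.5 0 11 0 0 0 0; -15.5 0 12 0 0 0 0; -15.5 0 12 0 0 0 0'; python3 -m crank '2 0 0 0 0 0 0; 4 0 0 0 0 0 0; 6 0 0 0 0 0 0; 8 0 0 0 0 0 0; 10 0 0 0 0 0 0; 12 0 0 0 0 0 0; 14 0 0 0 0 0 0; 15.5 0 0 0 0 0 0; 15.5 0 0 0 0 0 0'; python3 -m crank '0 0 -12 0 0 0 0; 0 0 -60 0 0 0 0; 0 40 -100 0 0 0 0; 0 90 -100 0 0 0 0; 0 140 -100 0 0 0 0; 0 190 -100 0 0 0 0;0 240 -100 0 0 0 0;0 240 -100 0 0 0 0'; python3 - <<'E'
from h import *
s=get_image("side");t=get_image("top")
cv2.imwrite("pics/g.png",np.hstack([cv2.resize(s[225:295,320:390],(400,400),interpolation=2),cv2.resize(t[215:265,235:285],(400,400),interpolation=2)]))
E
```

```text
time_s: 15.7
tcp_pos: [0.502, 0.2983, 0.0577]
orientation: [0.072, 0.997, 0.0, 0.001]
ft_force: [-0.3, -3.9, 12.1]
gripper_width: -0.0
gripper_force: 6.1
time_s: 17.08
tcp_pos: [0.485, 0.301, 0.0686]
orientation: [0.072, 0.997, 0.0, -0.0]
ft_force: [-1.1, -0.2, -0.9]
gripper_width: 0.0001
gripper_force: 0.0
time_s: 17.95
tcp_pos: [0.502, 0.2982, 0.0576]
orientation: [0.072, 0.997, 0.0, 0.001]
ft_force: [0.6, -3.1, 13.0]
gripper_width: -0.0003
gripper_force: 6.3
time_s: 19.08
tcp_pos: [0.4871, 0.3004, 0.0578]
orientation: [0.072, 0.997, 0.0, 0.002]
ft_force: [0.5, -4.0, 13.2]
gripper_width: 0.0001
gripper_force: 6.8
time_s: 20.08
tcp_pos: [0.5167, 0.5433, 0.1554]
orientation: [0.069, 0.998, 0.001, -0.001]
ft_force: [0.5, -1.0, -1.0]
gripper_width: -0.0001
gripper_force: 0.0
```

View pics/g.png

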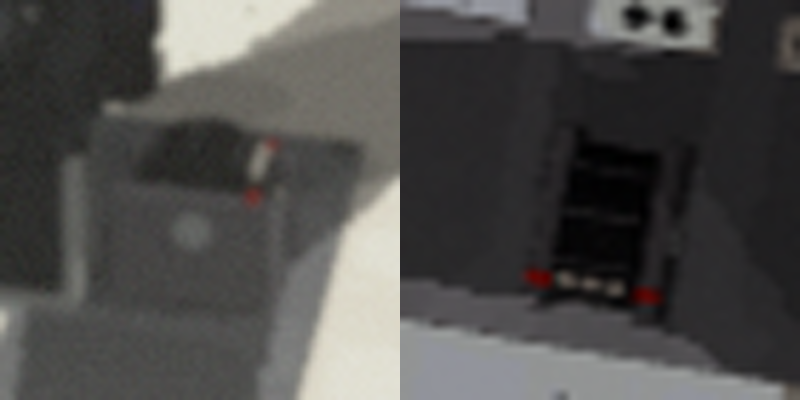

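The three dots lie in line with the red marks: dots at (590,285) in the crop, marks' midpoint at (592,288). All three rods are down on their mounts.

```bash
python3 -c "
from bench import *
print(finish_job())"
```

```text
the job is handed in; nothing more can be done
None
```

I pressed all three rods down onto their mounts (tube 1: three, tube 2: two, tube 3: one), rolled the thumbwheel to three dots for tube 3, kept clear of the loupe, green mount and lens case, and handed the job in at about 20 s; no verdict came back.

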